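Lock the vial carriers into the shaker's sprung docks

TASK

Switch the shaker's isolator off (lever over towards the robot), then load every vial carrier on the bench into the shaker, one to a dock: set it upright on a sprung pad, press it down and hold it there until the latch bolts have crept over its base and it stays down by itself. When all of them are locked and let go, switch the isolator back on (lever over to the far side); leave the bottle, the beaker and the tube rack standing where they are.

Things in the scene. Friction and masses are not known exactly. Their poses are not given: they have to be found in the camera images.
- isolator (a joint): toggle lever of the isolator, an 8 mm rod 70 mm long with a black knob, on the separate grey switch box. It swings about the box's y axis between two detents: about +0.55 rad = ON, leaning away from the robot; -0.55 rad = OFF, leaning towards the robot. Over-centre: pushed past upright (0) it snaps over by itself; 3 to 4 N at the knob moves it. Starts ON
- lever_knob (a point): centre of the lever's black knob (20 mm across, 24 mm long along the lever), 58 mm along the lever from its pivot
- isolator_box: the fixed grey switch box of the isolator, 84 (x) x 60 (y) x 45 mm; origin at the centre of its underside. The lever's pivot lies 50 mm above the origin. Its x axis points away from the robot (turned at most 0.35 rad) and the lever swings in its x-z plane
- shaker: fixed block shaker, 104 (x) x 300 (y) mm; origin at the centre of its underside, z up, x away from the robot. Four square docks in a row along y, 68 mm apart (y = +102, +34, -34, -102 mm), each 56 x 56 mm clear between grey walls with rounded crests 52 mm high. In each: a black sprung pad 48 mm square, top 40 mm high, and two bevelled latch bolts reaching 6 mm in from front and rear
- dock1 (a point): centre of dock 1 (1 is the left-most, +y), on the shaker, 22 mm above the shaker's underside: here lies the centre of a carrier's underside when it is locked down. The raised pad's top is 18 mm above this point, the wall crests 30 mm above it. Axes as the shaker's
- pad1 (a joint): sprung pad of dock 1: 0 = fully up, about 0.018 m = carrier locked under the bolts, 0.021 m = hard stop. Spring 4 N (top) to 8 N (bottom). A carrier pressed down pushes the two latch bolts back (10 to 20 N in all); held at the bottom for half a second or so, they creep out over its base and lock it
- dock2 (a point): centre of dock 2 (1 is the left-most, +y), on the shaker, 22 mm above the shaker's underside: here lies the centre of a carrier's underside when it is locked down. The raised pad's top is 18 mm above this point, the wall crests 30 mm above it. Axes as the shaker's
- pad2 (a joint): sprung pad of dock 2: 0 = fully up, about 0.018 m = carrier locked under the bolts, 0.021 m = hard stop. Spring 4 N (top) to 8 N (bottom). A carrier pressed down pushes the two latch bolts back (10 to 20 N in all); held at the bottom for half a second or so, they creep out over its base and lock it
- dock3 (a point): centre of dock 3 (1 is the left-most, +y), on the shaker, 22 mm above the shaker's underside: here lies the centre of a carrier's underside when it is locked down. The raised pad's top is 18 mm above this point, the wall crests 30 mm above it. Axes as the shaker's
- pad3 (a joint): sprung pad of dock 3: 0 = fully up, about 0.018 m = carrier locked under the bolts, 0.021 m = hard stop. Spring 4 N (top) to 8 N (bottom). A carrier pressed down pushes the two latch bolts back (10 to 20 N in all); held at the bottom for half a second or so, they creep out over its base and lock it
- dock4 (a point): centre of dock 4 (1 is the left-most, +y), on the shaker, 22 mm above the shaker's underside: here lies the centre of a carrier's underside when it is locked down. The raised pad's top is 18 mm above this point, the wall crests 30 mm above it. Axes as the shaker's
- pad4 (a joint): sprung pad of dock 4: 0 = fully up, about 0.018 m = carrier locked under the bolts, 0.021 m = hard stop. Spring 4 N (top) to 8 N (bottom). A carrier pressed down pushes the two latch bolts back (10 to 20 N in all); held at the bottom for half a second or so, they creep out over its base and lock it
- carrier1_centre (a point): centre of vial carrier 1 (may be absent), 38 mm above its underside: aluminium block on a base 52 x 52 x 8 mm with four white vial caps (tops 40 mm up) and a central black handle 24 x 24 mm, from 50 to 76 mm above the underside. About 0.22 kg. z up, x and y along the sides of base and handle. All alike; any fits any dock, in any of four quarter turns
- carrier2_centre (a point): centre of vial carrier 2 (may be absent), 38 mm above its underside: aluminium block on a base 52 x 52 x 8 mm with four white vial caps (tops 40 mm up) and a central black handle 24 x 24 mm, from 50 to 76 mm above the underside. About 0.22 kg. z up, x and y along the sides of base and handle. All alike; any fits any dock, in any of four quarter turns
- carrier3_centre (a point): centre of vial carrier 3 (may be absent), 38 mm above its underside: aluminium block on a base 52 x 52 x 8 mm with four white vial caps (tops 40 mm up) and a central black handle 24 x 24 mm, from 50 to 76 mm above the underside. About 0.22 kg. z up, x and y along the sides of base and handle. All alike; any fits any dock, in any of four quarter turns
- carrier4_centre (a point): centre of vial carrier 4 (may be absent), 38 mm above its underside: aluminium block on a base 52 x 52 x 8 mm with four white vial caps (tops 40 mm up) and a central black handle 24 x 24 mm, from 50 to 76 mm above the underside. About 0.22 kg. z up, x and y along the sides of base and handle. All alike; any fits any dock, in any of four quarter turns
- beaker: empty 250 ml beaker, 78 mm across, 94 mm high, loose bystander; origin at the centre of its underside
- hdpe_left: white bottle with a blue cap, 64 mm across, 150 mm high, loose bystander; origin at the centre of its underside
- rack: blue test-tube rack, 218 x 62 x 118 mm, loose bystander; origin at the centre of its underside
Not all that is in view belongs to the job. Leave any brown look-alike of the isolator_box alone.

How it is judged (in metres and radians):
On the way, in this order (a step that is already met when the one before it is completed fails the run):
1. the isolator is off (value of joint isolator below -0.4 rad), for 0.2 s.
2. with the isolator off, every carrier present is locked down in a dock and let go (value of joint isolator below -0.4 rad and ((horizontal distance between carrier1_centre and dock1 below 0.007 m and z of carrier1_centre in the frame of dock1 between 0.033 and 0.0415 m) or (horizontal distance between carrier1_centre and dock2 below 0.007 m and z of carrier1_centre in the frame of dock2 between 0.033 and 0.0415 m) or (horizontal distance between carrier1_centre and dock3 below 0.007 m and z of carrier1_centre in the frame of dock3 between 0.033 and 0.0415 m) or (horizontal distance between carrier1_centre and dock4 below 0.007 m and z of carrier1_centre in the frame of dock4 between 0.033 and 0.0415 m)) and angle between each of carrier1_centre, carrier2_centre, carrier3_centre, carrier4_centre's own z axis and vertical below 0.08 rad and contact force between each of carrier1, carrier2, carrier3, carrier4 and the arm below 0.2 N and contact force between each of carrier1, carrier2, carrier3, carrier4 and the fingers below 0.2 N and ((horizontal distance between carrier2_centre and dock1 below 0.007 m and z of carrier2_centre in the frame of dock1 between 0.033 and 0.0415 m) or (horizontal distance between carrier2_centre and dock2 below 0.007 m and z of carrier2_centre in the frame of dock2 between 0.033 and 0.0415 m) or (horizontal distance between carrier2_centre and dock3 below 0.007 m and z of carrier2_centre in the frame of dock3 between 0.033 and 0.0415 m) or (horizontal distance between carrier2_centre and dock4 below 0.007 m and z of carrier2_centre in the frame of dock4 between 0.033 and 0.0415 m)) and ((horizontal distance between carrier3_centre and dock1 below 0.007 m and z of carrier3_centre in the frame of dock1 between 0.033 and 0.0415 m) or (horizontal distance between carrier3_centre and dock2 below 0.007 m and z of carrier3_centre in the frame of dock2 between 0.033 and 0.0415 m) or (horizontal distance between carrier3_centre and dock3 below 0.007 m and z of carrier3_centre in the frame of dock3 between 0.033 and 0.0415 m) or (horizontal distance between carrier3_centre and dock4 below 0.007 m and z of carrier3_centre in the frame of dock4 between 0.033 and 0.0415 m)) and ((horizontal distance between carrier4_centre and dock1 below 0.007 m and z of carrier4_centre in the frame of dock1 between 0.033 and 0.0415 m) or (horizontal distance between carrier4_centre and dock2 below 0.007 m and z of carrier4_centre in the frame of dock2 between 0.033 and 0.0415 m) or (horizontal distance between carrier4_centre and dock3 below 0.007 m and z of carrier4_centre in the frame of dock3 between 0.033 and 0.0415 m) or (horizontal distance between carrier4_centre and dock4 below 0.007 m and z of carrier4_centre in the frame of dock4 between 0.033 and 0.0415 m))), for 0.4 s.
3. the isolator is on again (value of joint isolator above 0.4 rad), for 0.2 s.
At the end, for the whole second after the job is handed in: the lever is on (beyond 0.4 rad) and every carrier present is locked in a dock: upright within 0.08 rad, within 7 mm of the dock's centre sideways, its centre 33 to 41.5 mm above the dock point (38 when latched, 56 on a raised pad), let go and at rest (value of joint isolator above 0.4 rad and ((horizontal distance between carrier1_centre and dock1 below 0.007 m and z of carrier1_centre in the frame of dock1 between 0.033 and 0.0415 m) or (horizontal distance between carrier1_centre and dock2 below 0.007 m and z of carrier1_centre in the frame of dock2 between 0.033 and 0.0415 m) or (horizontal distance between carrier1_centre and dock3 below 0.007 m and z of carrier1_centre in the frame of dock3 between 0.033 and 0.0415 m) or (horizontal distance between carrier1_centre and dock4 below 0.007 m and z of carrier1_centre in the frame of dock4 between 0.033 and 0.0415 m)) and angle between each of carrier1_centre, carrier2_centre, carrier3_centre, carrier4_centre's own z axis and vertical below 0.08 rad and contact force between each of carrier1, carrier2, carrier3, carrier4 and the arm below 0.2 N and contact force between each of carrier1, carrier2, carrier3, carrier4 and the fingers below 0.2 N and ((horizontal distance between carrier2_centre and dock1 below 0.007 m and z of carrier2_centre in the frame of dock1 between 0.033 and 0.0415 m) or (horizontal distance between carrier2_centre and dock2 below 0.007 m and z of carrier2_centre in the frame of dock2 between 0.033 and 0.0415 m) or (horizontal distance between carrier2_centre and dock3 below 0.007 m and z of carrier2_centre in the frame of dock3 between 0.033 and 0.0415 m) or (horizontal distance between carrier2_centre and dock4 below 0.007 m and z of carrier2_centre in the frame of dock4 between 0.033 and 0.0415 m)) and ((horizontal distance between carrier3_centre and dock1 below 0.007 m and z of carrier3_centre in the frame of dock1 between 0.033 and 0.0415 m) or (horizontal distance between carrier3_centre and dock2 below 0.007 m and z of carrier3_centre in the frame of dock2 between 0.033 and 0.0415 m) or (horizontal distance between carrier3_centre and dock3 below 0.007 m and z of carrier3_centre in the frame of dock3 between 0.033 and 0.0415 m) or (horizontal distance between carrier3_centre and dock4 below 0.007 m and z of carrier3_centre in the frame of dock4 between 0.033 and 0.0415 m)) and ((horizontal distance between carrier4_centre and dock1 below 0.007 m and z of carrier4_centre in the frame of dock1 between 0.033 and 0.0415 m) or (horizontal distance between carrier4_centre and dock2 below 0.007 m and z of carrier4_centre in the frame of dock2 between 0.033 and 0.0415 m) or (horizontal distance between carrier4_centre and dock3 below 0.007 m and z of carrier4_centre in the frame of dock3 between 0.033 and 0.0415 m) or (horizontal distance between carrier4_centre and dock4 below 0.007 m and z of carrier4_centre in the frame of dock4 between 0.033 and 0.0415 m)) and linear speed of each of carrier1, carrier2, carrier3, carrier4 below 0.02 m/s); the robot touches nothing.
It fails at once if the beaker, the bottle or the tube rack is shifted by more than 40 mm (distance of any of beaker, hdpe_left, rack from where it was at the start of the episode above 0.04 m).
Of carrier1, carrier2, carrier3, carrier4 only 3 to 4 are there at a start; the rules pass over those that are not, and their reading is None.
At some moment in a run one of carrier1, carrier2, carrier3, carrier4 may be knocked a few centimetres aside while the robot is not near it.
Once in a run the grip may slacken for a moment while it holds something.
It also fails if it takes over 210 s, if anything falls off the work surface, if the arm or the gripper's body presses on something with over 40 N, if the wrist force passes 120 N, or if a joint passes its speed limit or range.

ROBOT

A 6-joint arm with a two-finger parallel gripper is mounted at the origin on a cart in front of the work surface, level with it; the furniture and walls round the work are solid. World frame = base frame: x ahead of the robot, y to its left, z up, the work surface at z = 0. Lengths are in m, angles in degrees, forces in N, time in s.
With the tool pointing down it reaches from about 0.325 to 0.85 m from the base axis. Payload 4.4 kg.
Tool frame: the origin (TCP) lies between the finger pads; the fingertips stand 17 mm ahead of it and the grasp point (between the pads) lies 2 mm behind it; z points along the fingers, y is the line along which they close (so a half turn about z gives the same grasp; the last joint's range is limited). The gripper opens to 94 mm and grips with 3 to 60 N. Pads are 16 mm wide; open, the fingers measure 119 mm over their backs; the gripper's body (75 mm by 177 mm) begins 78 mm behind the grasp point.
Start: joints at [68.726, 11.837, 88.321, -0, 79.842, -8.623], TCP at [0.126, 0.561, 0.222] pointing down, gripper open.
Joint ranges: [-156.59, 156.59], [-49.26, 127.26], [12.9, 141.05], [-63.56, 243.56], [4.71, 150.69], [-161.64, 161.64]. Speed limits (degrees/s): [159.86, 159.86, 180, 180, 180, 180].

INTERFACE

Orientations are given as [roll, pitch, yaw] about the fixed x, y, z axes, in that order (R = Rz(yaw) Ry(pitch) Rx(roll)).
In Python, from cell import r gives the robot as it stands.
- The arm moves only by the tool carry_out, never from a script. Its argument "rows" is a list of rows, each a list of 3 entries, a list of its own where there are three numbers: the finger opening in m, from 0 to 0.094, then the shift along the world's x, y, z in m, then the turn, a rotation vector about the world's x, y, z in degrees. A call has 1 to 5 rows; each row shifts and turns the commanded pose from where the row before left it; what a row does not reach is not made up. A row lasts 1/12 s, in which the tool goes at most 41.7 mm and 7.16 degrees, less where a joint would pass 70% of its speed; a pose out of reach is approached as far as the arm can. A call is refused whole if a number of a shift passes 0.0417 or a number of a turn 7.16, either way. A call with a gripper value outside its range is refused whole. The fingers move at their own pace and stop on an object; "squeeze" is the grip in N (left out, the last holds). Time passes only in rows, so rows that do not move let the fingers close. It gives the time, the measured TCP pose, the force, the opening and the grip force at its end, in the units of the state.
- r.get_state(): the state, without advancing time (a new reading comes with each control period).
- r.grab_frame(name): name is "scene" or "top"; returns the picture (420x560x3 uint8, red, green, blue); there is no depth.
- r.get_calibration(name): a dict with "camera_matrix" (3x3 intrinsics, pixels), "extrinsics" (4x4, takes a point from world to camera coordinates). Camera axes: x right, y down, z forward; pixel columns grow to the right and rows downward; lengths in m; the calibration is good to about 2 mm. A picture is of the moment at which its call begins. get_calibration takes no time and is no camera call.
- r.hand_in(): hands the job in; it is judged then, once.
Trained networks look in the newest picture that a camera, given by its name, has taken for a name from the list of things; names that differ only in an ending like _2 or _b are one class to them, and where a whole thing is asked for, a point or a joint stands for the part that bears it (a point fixed in the world has none). Each returns a list of dicts, best first, with "p" (0 to 1); they miss things now and then, are a little off and sometimes report something else, mostly with a low value. They report only what shows in the picture. A call takes as long as a camera call. They do not tell look-alikes from the thing itself.
- r.find_in(camera, thing): "bbox" ([left, top, width, height] in pixels, round what is visible of it).
The state is a dict: "t": time; "joint_positions": joint angles; "joint_velocities": joint speeds; "effort": joint torques, N m; "position": TCP position; "eef_rot": TCP orientation; "ft_force": force on the tool from outside, world axes, zero at the start; "wrist_torque": the same for the moment, N m; "finger_gap": finger opening in m; "grasp_force": force on a finger pad.
Only numpy, scipy, OpenCV 4.12 (cv2) and the standard library are available. Lean on these libraries where they do the work, as an engineer would, in place of code of your own. Each camera call takes 0.05 s, during which the arm holds its last target. There are 200 camera calls.

## Working session

There is one attempt and no reset: what is moved stays moved. The work goes in short steps, Python scripts to look and compute and a tool call to move; the robot and the scene stay as the last step left them, time stands still between calls to the robot, and variables do not carry over. Pictures are saved under pics/ and viewed, at most 14 in all, crops included, and the job is handed in when it is done.

Besides the shell and the picture viewer there is one more tool, called after "Request:" by a JSON object that holds its "api" and its "payload", one argument or row to a line. carry_out: Moves the arm, as the interface text tells. Its arguments: {"type":"object","properties":{"rows":{"type":"array"},"squeeze":{"type":"number"}},"required":["rows"]}

```bash
ls; mkdir -p pics
python3 - <<'E'
from cell import r
import cv2,numpy as np
for n in("scene","top"):
    f=r.grab_frame(n); cv2.imwrite(f"pics/{n}0.png",f[:,:,::-1])
    c=r.get_calibration(n); print(n,np.round(c["camera_matrix"],1).tolist(),np.round(c["extrinsics"],4).tolist())
    for t in("isolator_box","lever_knob","shaker","carrier1_centre","beaker","hdpe_left","rack"):
        print(t,[(np.round(d["bbox"],1).tolist(),round(d["p"],2)) for d in r.find_in(n,t)])
print(r.get_state())
E
```

```text
pics
scene [[428.9, 0.0, 273.6], [0.0, 428.9, 210.1], [0.0, 0.0, 1.0]] [[0.7502, -0.6609, 0.0209, -0.4569], [-0.4283, -0.5099, -0.746, 0.2734], [0.5037, 0.5507, -0.6656, 1.1764], [0.0, 0.0, 0.0, 1.0]]
isolator_box [([313.7, 267.6, 44.2, 44.2], 0.8), ([260.6, 280.7, 37.0, 40.6], 0.78), ([336.1, 268.5, 13.9, 16.2], 0.19)]
lever_knob [([339.6, 268.7, 12.4, 11.9], 0.53), ([278.4, 275.5, 6.0, 19.7], 0.45)]
shaker [([259.3, 182.3, 77.2, 71.9], 0.64)]
carrier1_centre [([258.5, 245.6, 21.8, 18.6], 0.6), ([346.5, 219.0, 31.1, 41.0], 0.54)]
beaker []
hdpe_left [([383.0, 260.8, 33.6, 51.2], 0.65)]
rack [([182.8, 134.4, 55.0, 47.1], 0.87)]
top [[402.1, 0.0, 281.3], [0.0, 402.1, 208.7], [0.0, 0.0, 1.0]] [[-0.0267, -0.9996, -0.0055, -0.074], [-0.9957, 0.0271, -0.0888, 0.5425], [0.0889, 0.0031, -0.996, 1.431], [0.0, 0.0, 0.0, 1.0]]
isolator_box [([352.8, 205.2, 18.9, 25.9], 0.77), ([265.9, 222.7, 15.4, 14.9], 0.23)]
lever_knob [([363.9, 205.9, 8.3, 9.8], 0.42)]
shaker [([231.2, 164.6, 84.7, 33.7], 0.83)]
carrier1_centre [([292.2, 219.6, 16.0, 18.7], 0.51)]
beaker [([329.4, 151.9, 25.1, 22.9], 0.73)]
hdpe_left [([383.1, 168.9, 27.9, 22.8], 0.78)]
rack [([146.5, 161.8, 25.2, 62.8], 0.96)]
{'t': 0.8, 'joint_positions': array([ 6.87276902e+01,  1.18331972e+01,  8.83196669e+01,  9.23364541e-04,
        7.98429752e+01, -8.62432597e+00]), 'joint_velocities': array([ 0.03714751,  0.0778655 , -0.05634156,  0.01393862, -0.00578728,
       -0.05248029]), 'effort': array([-4.84290540e-04, -3.70842683e+01, -2.81742167e+01,  6.96715037e-02,
        2.72955000e-02, -1.19154291e-05]), 'position': array([0.12592663, 0.56105698, 0.2225022 ]), 'eef_rot': array([ 1.79995750e+02, -2.74705494e-04,  1.67351853e+02]), 'ft_force': array([-0.03414369, -0.33615336, -0.18327348]), 'wrist_torque': array([0.00604146, 0.05473905, 0.01706246]), 'grasp_force': 0.0, 'finger_gap': 0.09390516665139086}
```

Run:
```python
import cv2
a=cv2.imread("pics/top0.png")[130:280,130:430]
cv2.imwrite("pics/t1.png",cv2.resize(a,None,fx=2.66,fy=2.66,interpolation=cv2.INTER_CUBIC))
a=cv2.imread("pics/scene0.png")[130:340,160:440]
cv2.imwrite("pics/s1.png",cv2.resize(a,None,fx=2.8,fy=2.8,interpolation=cv2.INTER_CUBIC))
```

```text
(no output)
```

View pics/t1.png

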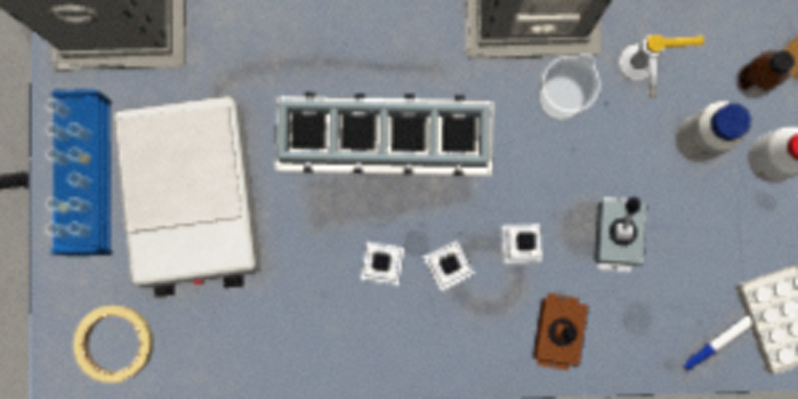

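View pics/s1.png

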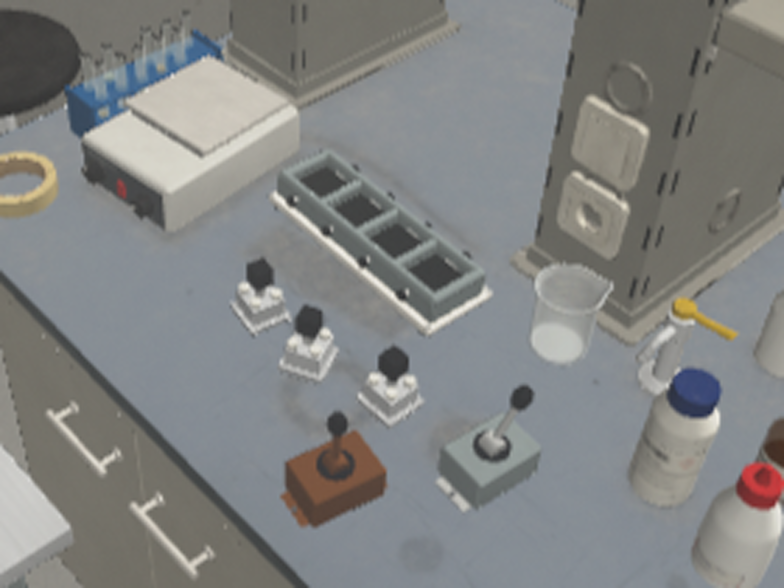

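```bash
cat > h.py <<'E'
from cell import r
import cv2,numpy as np
C={n:r.get_calibration(n) for n in("scene","top")}
def back(n,uv,z):
    K=np.array(C[n]["camera_matrix"]);E=np.array(C[n]["extrinsics"])
    d=E[:3,:3].T@np.linalg.solve(K,[uv[0],uv[1],1]);o=-E[:3,:3].T@E[:3,3]
    return o+d*(z-o[2])/d[2]
def proj(n,p):
    K=np.array(C[n]["camera_matrix"]);E=np.array(C[n]["extrinsics"])
    q=K@(E[:3,:3]@p+E[:3,3]);return q[:2]/q[2]
def tri(uvt,uvs):
    A=[];b=[]
    for n,uv in(("top",uvt),("scene",uvs)):
        P=np.array(C[n]["camera_matrix"])@np.array(C[n]["extrinsics"])[:3]
        for i in(0,1): q=P[i]-uv[i]*P[2];A.append(q[:3]);b.append(-q[3])
    return np.linalg.lstsq(np.array(A),np.array(b),rcond=None)[0]
def dark(img,box,th=75):
    "blobs of dark neutral pixels in box (x0,y0,x1,y1): centroid (darkness-weighted), area, minAreaRect angle"
    x0,y0,x1,y1=box; f=4
    g=cv2.resize(img[y0:y1,x0:x1],None,fx=f,fy=f,interpolation=cv2.INTER_CUBIC).max(2)
    n,l,s,c=cv2.connectedComponentsWithStats((g<th).astype(np.uint8))
    out=[]
    for i in range(1,n):
        if s[i,4]<f*f*6: continue
        pts=np.argwhere(l==i)[:,::-1].astype(np.float32)
        rc=cv2.minAreaRect(pts)
        out.append(((c[i]+.5)/f-.5+[x0,y0],s[i,4]/f/f,rc[2],np.array(rc[1])/f))
    return out
E
python3 - <<'E'
from h import *
t=cv2.imread("pics/top0.png");s=cv2.imread("pics/scene0.png")
for n,i,b,z in(("top",t,(233,166,315,194),.04),("scene",s,(262,184,335,248),.04),("top",t,(262,214,340,242),.076),("scene",s,(235,215,315,275),.063),("top",t,(355,200,375,225),.1),("scene",s,(335,265,355,285),.1),("top",t,(330,240,350,262),.1)):
    print(n,z)
    for c,a,an,wh in sorted(dark(i,b),key=lambda o:o[0][0]): print(np.round(c,1),round(a,1),round(an,0),np.round(wh,1),np.round(back(n,c,z),4))
print([np.round(-np.array(c["extrinsics"])[:3,:3].T@np.array(c["extrinsics"])[:3,3],3) for c in C.values()])
E
```

```text
top 0.04
[245.2 178.2] 165.4 2.0 [14.5 14.4] [0.6529 0.0384 0.04  ]
[264.3 178.7] 159.1 1.0 [14.3 14.5] [ 0.6491 -0.0301  0.04  ]
[283.2 178.9] 165.6 1.0 [14.5 14.6] [ 0.6465 -0.0982  0.04  ]
[302.  179.3] 160.2 2.0 [14.8 14.4] [ 0.6433 -0.1661  0.04  ]
scene 0.04
[269.9 243.8] 61.4 90.0 [8.2 8.5] [ 0.4795 -0.1287  0.04  ]
[275.  194.4] 79.4 63.0 [ 8.3 13.4] [0.6492 0.0394 0.04  ]
[287.6 204.6] 89.9 63.0 [ 9.2 13.9] [ 0.6462 -0.0287  0.04  ]
[300.9 215.4] 101.8 40.0 [13.9 10.1] [ 0.6429 -0.0972  0.04  ]
[302.8 234.8] 6.6 63.0 [3.6 2.1] [ 0.5844 -0.1662  0.04  ]
[314.9 226.8] 113.8 40.0 [14.9 10.3] [ 0.6396 -0.1654  0.04  ]
top 0.076
[272.8 228. ] 30.4 8.0 [5.7 5.8] [ 0.469  -0.0576  0.076 ]
[298.6 229. ] 29.9 63.0 [5.6 5.7] [ 0.4633 -0.147   0.076 ]
[327.2 220.3] 33.1 90.0 [5.5 6. ] [ 0.4907 -0.2474  0.076 ]
scene 0.063
[252.3 227.6] 67.6 58.0 [9.4 8.6] [ 0.4686 -0.0568  0.063 ]
[269.9 244.5] 73.2 27.0 [ 8.7 10.1] [ 0.4628 -0.1475  0.063 ]
[300.  259.4] 84.2 49.0 [ 9.9 10.1] [ 0.4905 -0.2487  0.063 ]
[301.3 216.9] 65.4 0.0 [17.   6.5] [ 0.6203 -0.12    0.063 ]
[302.8 234.8] 6.6 63.0 [3.6 2.1] [ 0.5672 -0.1817  0.063 ]
[311.6 226.6] 51.4 90.0 [11.2  8.2] [ 0.614  -0.1733  0.063 ]
top 0.1
[362.5 217.7] 29.1 43.0 [9.6 8.6] [ 0.4951 -0.3655  0.1   ]
[367.4 207. ] 24.3 63.0 [5.4 5.5] [ 0.5314 -0.3839  0.1   ]
scene 0.1
[345.9 271.6] 42.2 45.0 [6.4 8.1] [ 0.5304 -0.3835  0.1   ]
top 0.1
[332.3 251.6] 18.4 9.0 [ 1.3 19. ] [ 0.3826 -0.258   0.1   ]
[341.2 254.7] 74.4 45.0 [10.3 10.1] [ 0.3715 -0.2878  0.1   ]
[array([-0.133, -0.81 ,  0.997]), array([ 0.411, -0.093,  1.473])]
```

The top view shows three carriers (crop px (381,262), (449,263), (524,242)) and no fourth. There are two lever boxes: brown at crop (562,330) and grey at (620,232). The grey one matches the description, and the enlarged crops confirm it. Its knob triangulates to about (0.531, -0.384, 0.10). Next I move in behind the knob.

Request:
{"api": "carry_out", "payload": {
  "rows": [
    [0, [0.0167, -0.035, 0], [0, 0, -7]],
    [0, [0.0167, -0.035, 0], [0, 0, -7]],
    [0, [0.0167, -0.035, 0], [0, 0, -7]],
    [0, [0.0167, -0.035, 0], [0, 0, -7]],
    [0, [0.0167, -0.035, 0], [0, 0, -7]]
  ]
}}

```text
t: 1.22
position: [0.2097, 0.3845, 0.2225]
eef_rot: [180.0, 0.0, 132.1]
ft_force: [0.5, -0.7, 0.5]
finger_gap: 0.0642
grasp_force: 0.0
```

Request:
{"api": "carry_out", "payload": {
  "rows": [
    [0, [0.0167, -0.035, 0], [0, 0, -7]],
    [0, [0.0167, -0.035, 0], [0, 0, -7]],
    [0, [0.0167, -0.035, 0], [0, 0, -7]],
    [0, [0.0167, -0.035, 0], [0, 0, -7]],
    [0, [0.0167, -0.035, 0], [0, 0, -7]]
  ]
}}

```text
t: 1.63
position: [0.2933, 0.2095, 0.2228]
eef_rot: [179.9, -0.0, 97.0]
ft_force: [0.9, 0.1, -0.4]
finger_gap: 0.0309
grasp_force: 0.0
```

Request:
{"api": "carry_out", "payload": {
  "rows": [
    [0, [0.0167, -0.035, 0], [0, 0, -7]],
    [0, [0.0167, -0.035, 0], [0, 0, 0]],
    [0, [0.0167, -0.035, 0], [0, 0, 0]],
    [0, [0.0167, -0.035, 0], [0, 0, 0]],
    [0, [0.0167, -0.035, 0], [0, 0, 0]]
  ]
}}

```text
t: 2.05
position: [0.377, 0.0341, 0.2229]
eef_rot: [179.9, 0.0, 90.3]
ft_force: [0.8, 0.3, -0.5]
finger_gap: 0.001
grasp_force: 0.0
```

Request:
{"api": "carry_out", "payload": {
  "rows": [
    [0, [0.0167, -0.035, 0], [0, 0, 0]],
    [0, [0.0167, -0.035, 0], [0, 0, 0]],
    [0, [0.0167, -0.035, 0], [0, 0, 0]],
    [0, [0.0167, -0.035, 0], [0, 0, 0]],
    [0, [0.0167, -0.035, 0], [0, 0, 0]]
  ]
}}

```text
t: 2.47
position: [0.4604, -0.1411, 0.2226]
eef_rot: [180.0, 0.0, 90.3]
ft_force: [0.1, -0.0, -0.6]
finger_gap: 0.0004
grasp_force: 0.0
```

Request:
{"api": "carry_out", "payload": {
  "rows": [
    [0, [0.0167, -0.035, 0], [0, 0, 0]],
    [0, [0.0167, -0.035, 0], [0, 0, 0]],
    [0, [0.0167, -0.035, 0], [0, 0, 0]],
    [0, [0.0167, -0.035, 0], [0, 0, 0]],
    [0, [0.0167, -0.035, 0], [0, 0, 0]]
  ]
}}

```text
t: 2.88
position: [0.544, -0.3159, 0.2223]
eef_rot: [180.0, -0.0, 90.3]
ft_force: [1.2, -0.7, 0.5]
finger_gap: 0.0006
grasp_force: 0.0
```

Request:
{"api": "carry_out", "payload": {
  "rows": [
    [0, [0.0167, -0.035, 0], [0, 0, 0]],
    [0, [0.0167, -0.035, 0], [0, 0, 0]],
    [0, [0, 0, 0], [0, 0, 0]],
    [0, [0, 0, 0], [0, 0, 0]]
  ]
}}

```text
t: 3.22
position: [0.5766, -0.3856, 0.2203]
eef_rot: [-179.9, -0.1, 90.2]
ft_force: [-0.2, -0.6, -0.4]
finger_gap: 0.0006
grasp_force: 0.0
```

Request:
{"api": "carry_out", "payload": {
  "rows": [
    [0, [0, 0.002, -0.035], [0, 0, 0]],
    [0, [0, 0, -0.035], [0, 0, 0]],
    [0, [0, 0, -0.03], [0, 0, 0]],
    [0, [0, 0, -0.014], [0, 0, 0]],
    [0, [0, 0, 0], [0, 0, 0]]
  ]
}}

```text
t: 3.63
position: [0.574, -0.3785, 0.1039]
eef_rot: [-179.6, -0.4, 90.4]
ft_force: [-0.1, 0.7, -0.7]
finger_gap: 0.0006
grasp_force: 0.0
```

Request:
{"api": "carry_out", "payload": {
  "rows": [
    [0, [-0.015, 0.001, 0], [0, 0, 0]],
    [0, [-0.012, 0.002, 0], [0, 0, 0]],
    [0, [-0.012, 0.002, 0], [0, 0, 0]],
    [0, [-0.012, 0.002, 0], [0, 0, 0]],
    [0, [-0.012, 0.002, 0], [0, 0, 0]]
  ]
}}

```text
t: 4.05
position: [0.5161, -0.3743, 0.1134]
eef_rot: [179.6, 0.3, 90.4]
ft_force: [0.7, 0.1, -1.1]
finger_gap: 0.0006
grasp_force: 0.0
```

Request:
{"api": "carry_out", "payload": {
  "rows": [
    [0, [-0.012, 0.002, 0], [0, 0, 0]],
    [0, [-0.008, 0.001, 0], [0, 0, 0]],
    [0, [0, 0, 0], [0, 0, 0]],
    [0, [0.03, 0, 0], [0, 0, 0]],
    [0, [0, 0, 0.04], [0, 0, 0]]
  ]
}}

```text
t: 4.47
position: [0.5215, -0.3648, 0.1357]
eef_rot: [-179.2, -0.9, 90.4]
ft_force: [-1.7, 1.2, -2.9]
finger_gap: 0.0006
grasp_force: 0.0
```

Request:
{"api": "carry_out", "payload": {
  "rows": [
    [0.06, [-0.02, 0.035, 0.01], [0, 0, 0]],
    [0.06, [-0.02, 0.035, 0.01], [0, 0, 0]],
    [0.06, [-0.02, 0.035, 0.01], [0, 0, 0]],
    [0.06, [-0.02, 0.035, 0], [0, 0, 0]],
    [0.06, [-0.02, 0.035, 0], [0, 0, 0]]
  ]
}}

```text
t: 4.88
position: [0.4245, -0.1942, 0.1805]
eef_rot: [179.8, 0.1, 90.3]
ft_force: [-0.2, 0.7, 0.8]
finger_gap: 0.0304
grasp_force: 0.0
```

Run:
```python
from h import *
t=r.grab_frame("top")[:,:,::-1].copy();s=r.grab_frame("scene")[:,:,::-1].copy()
cv2.imwrite("pics/s2f.png",s);cv2.imwrite("pics/t2f.png",t)
o=np.hstack([cv2.resize(t[150:270,240:400],(400,300)),cv2.resize(s[180:330,230:430],(400,300))])
cv2.imwrite("pics/c2.png",o)
```

```text
(no output)
```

View pics/c2.png

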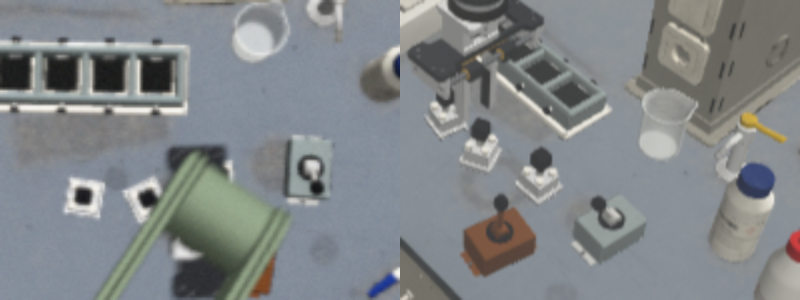

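The lever now leans towards the robot, so it is off. Next I measure the carriers' turn angles.

```bash
cat >> h.py <<'E'
def carrier(img,xy):
    "refit from top picture near xy: handle centre and yaw (deg, -45..45)"
    u=proj("top",np.array([*xy,.076])); x,y=np.round(u).astype(int)
    b=[o for o in dark(img,(x-14,y-14,x+15,y+15)) if 20<o[1]<50]
    if not b: return None
    b=min(b,key=lambda o:np.hypot(*(o[0]-u))); c=back("top",b[0],.076)
    # yaw: best projected base outline (52 mm) against bright mask
    f=6;g=cv2.resize(img[y-20:y+21,x-20:x+21],None,fx=f,fy=f,interpolation=cv2.INTER_CUBIC)
    m=(cv2.cvtColor(g,cv2.COLOR_BGR2HSV)[:,:,1]<45)&(g.min(2)>120)
    best=[]
    for a in range(-45,45):
        R=np.array([[np.cos(np.radians(a)),-np.sin(np.radians(a))],[np.sin(np.radians(a)),np.cos(np.radians(a))]])
        q=np.array([proj("top",np.array([*(c[:2]+R@np.array(k)*.026),.006])) for k in((1,1),(-1,1),(-1,-1),(1,-1))])
        q=((q-[x-20,y-20]+.5)*f-.5).astype(np.int32); w=np.zeros(m.shape,np.uint8);cv2.fillPoly(w,[q],1)
        best.append((m[w>0].sum()-m[w==0].sum(),a))
    k=max(best)[0]; A=[a for v,a in best if v>k-25]
    return np.round(c,4),np.mean(A),b[2]
E
python3 - <<'E'
from h import *
t=cv2.imread("pics/top0.png");t2=cv2.imread("pics/t2f.png")
for p in((.469,-.0575),(.463,-.147),(.4905,-.248)): print(carrier(t,p),carrier(t2,p))
E
```

```text
(array([ 0.469 , -0.0576,  0.076 ]), np.float64(-2.25), 8.130102157592773) (array([ 0.469 , -0.0575,  0.076 ]), np.float64(-1.0), 7.125016689300537)
(array([ 0.4633, -0.147 ,  0.076 ]), np.float64(25.5), 63.43495178222656) (array([ 0.4628, -0.148 ,  0.076 ]), np.float64(-12.0), 66.03751373291016)
(array([ 0.4907, -0.2474,  0.076 ]), np.float64(-3.0), 90.0) None
```

Request:
{"api": "carry_out", "payload": {
  "rows": [
    [0.06, [0.011, 0.034, 0], [0, 0, -3]],
    [0.06, [0.011, 0.034, 0], [0, 0, -3]],
    [0.06, [0.011, 0.034, 0], [0, 0, 0]],
    [0.06, [0.012, 0.0355, -0.01], [0, 0, 0]],
    [0.06, [0, 0, -0.01], [0, 0, 0]]
  ]
}}

```text
t: 5.4
position: [0.4725, -0.0529, 0.1604]
eef_rot: [179.7, -0.1, 84.7]
ft_force: [-0.5, -0.1, 0.3]
finger_gap: 0.0602
grasp_force: 0.0
```

Request:
{"api": "carry_out", "payload": {
  "rows": [
    [0.06, [0, 0, -0.03], [0, 0, 0]],
    [0.06, [0, 0, -0.035], [0, 0, 0]],
    [0.06, [0, 0, -0.02], [0, 0, 0]],
    [0.06, [0, 0, -0.0105], [0, 0, 0]],
    [0.06, [0, 0, 0], [0, 0, 0]]
  ]
}}

```text
t: 5.82
position: [0.4677, -0.0575, 0.061]
eef_rot: [-179.8, -0.0, 84.3]
ft_force: [-0.3, -1.0, 0.5]
finger_gap: 0.0601
grasp_force: 0.0
```

Request:
{"api": "carry_out", "payload": {
  "rows": [
    [0.01, [0, 0, 0], [0, 0, 0]],
    [0.01, [0, 0, 0], [0, 0, 0]],
    [0.01, [0, 0, 0], [0, 0, 0]],
    [0.01, [0, 0, 0], [0, 0, 0]],
    [0.01, [0, 0, 0], [0, 0, 0]]
  ],
  "squeeze": 40
}}

```text
t: 6.23
position: [0.4698, -0.0578, 0.0641]
eef_rot: [179.9, 0.0, 84.3]
ft_force: [-0.2, 1.2, 0.3]
finger_gap: 0.0301
grasp_force: 0.0
```

Request:
{"api": "carry_out", "payload": {
  "rows": [
    [0.01, [0, 0, 0], [0, 0, 0]],
    [0.01, [0, 0, 0], [0, 0, 0]],
    [0.01, [0, 0, 0], [0, 0, 0]],
    [0.01, [0, 0, 0.03], [0, 0, 0]],
    [0.01, [0, 0, 0.03], [0, 0, 0]]
  ]
}}

```text
t: 6.65
position: [0.4658, -0.0565, 0.1209]
eef_rot: [-179.6, -0.1, 84.3]
ft_force: [0.8, -0.9, -2.0]
finger_gap: 0.0241
grasp_force: 38.6
```

Request:
{"api": "carry_out", "payload": {
  "rows": [
    [0.01, [0, 0, 0.027], [0, 0, 0]],
    [0.01, [0, 0, 0], [0, 0, 0]],
    [0.01, [0, 0, 0], [0, 0, 0]]
  ]
}}

```text
t: 6.9
position: [0.4696, -0.0577, 0.1507]
eef_rot: [179.8, 0.0, 84.3]
ft_force: [0.1, 0.1, -2.7]
finger_gap: 0.0241
grasp_force: 38.6
```

Request:
{"api": "carry_out", "payload": {
  "rows": [
    [0.01, [0.0305, 0.016, 0], [0, 0, 1.5]],
    [0.01, [0.0305, 0.016, 0], [0, 0, 1.5]],
    [0.01, [0.0305, 0.016, 0], [0, 0, 0]],
    [0.01, [0.0305, 0.016, 0], [0, 0, 0]],
    [0.01, [0.0305, 0.016, 0], [0, 0, 0]]
  ]
}}

```text
t: 7.32
position: [0.6202, 0.0236, 0.1459]
eef_rot: [-179.6, -0.0, 87.3]
ft_force: [0.8, -0.1, -2.5]
finger_gap: 0.0244
grasp_force: 38.6
```

Request:
{"api": "carry_out", "payload": {
  "rows": [
    [0.01, [0.03, 0.0163, 0], [0, 0, 0]],
    [0.01, [0, 0, -0.015], [0, 0, 0]],
    [0.01, [0, 0, -0.0125], [0, 0, 0]],
    [0.01, [0, 0, 0], [0, 0, 0]],
    [0.01, [0, 0, 0], [0, 0, 0]]
  ]
}}

```text
t: 7.73
position: [0.6476, 0.0387, 0.1182]
eef_rot: [-179.5, -0.0, 87.3]
ft_force: [0.6, 0.1, -2.6]
finger_gap: 0.0244
grasp_force: 38.6
```

Run:
```python
from h import *
t=r.grab_frame("top")[:,:,::-1].copy();s=r.grab_frame("scene")[:,:,::-1].copy()
print(r.get_state()["position"],r.get_state()["eef_rot"])
cv2.imwrite("pics/c3.png",np.hstack([cv2.resize(t[140:240,200:340],(400,300)),cv2.resize(s[130:280,190:390],(400,300))]))
```

```text
[0.6500336  0.03831986 0.12154339] [-1.79876507e+02  2.66717887e-03  8.73033370e+01]
```

View pics/c3.png

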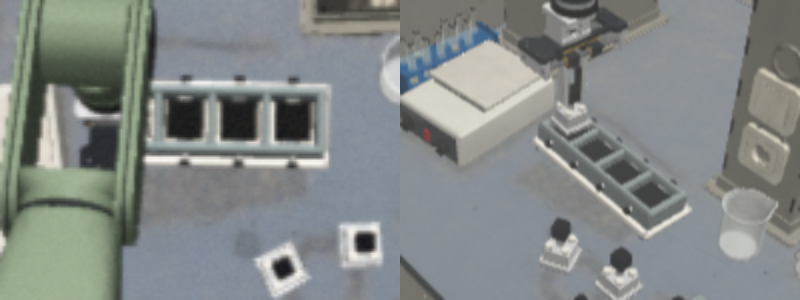

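Request:
{"api": "carry_out", "payload": {
  "rows": [
    [0.01, [0, 0, -0.008], [0, 0, 0]],
    [0.01, [0, 0, -0.006], [0, 0, 0]],
    [0.01, [0, 0, -0.005], [0, 0, 0]],
    [0.01, [0, 0, 0], [0, 0, 0]]
  ],
  "squeeze": 60
}}

```text
t: 8.17
position: [0.6507, 0.0384, 0.1028]
eef_rot: [-179.9, 0.0, 87.3]
ft_force: [-1.3, -0.9, -0.7]
finger_gap: 0.0241
grasp_force: 58.3
```

Request:
{"api": "carry_out", "payload": {
  "rows": [
    [0.01, [0, 0, -0.006], [0, 0, 0]],
    [0.01, [0, 0, -0.006], [0, 0, 0]],
    [0.01, [0, 0, -0.005], [0, 0, 0]],
    [0.01, [0, 0, -0.003], [0, 0, 0]],
    [0.01, [0, 0, 0], [0, 0, 0]]
  ]
}}

```text
t: 8.58
position: [0.6508, 0.0383, 0.0846]
eef_rot: [-179.9, 0.1, 87.4]
ft_force: [-4.6, -1.8, 5.6]
finger_gap: 0.0241
grasp_force: 58.2
```

Request:
{"api": "carry_out", "payload": {
  "rows": [
    [0.01, [0, 0, -0.002], [0, 0, 0]],
    [0.01, [0, 0, -0.001], [0, 0, 0]],
    [0.01, [0, 0, 0], [0, 0, 0]],
    [0.01, [0, 0, 0], [0, 0, 0]],
    [0.01, [0, 0, 0], [0, 0, 0]]
  ]
}}

```text
t: 9.0
position: [0.6509, 0.0383, 0.0828]
eef_rot: [-179.9, 0.1, 87.4]
ft_force: [-7.2, -1.2, 10.0]
finger_gap: 0.0236
grasp_force: 58.2
```

Request:
{"api": "carry_out", "payload": {
  "rows": [
    [0.01, [0, 0, 0], [0, 0, 0]],
    [0.01, [0, 0, 0], [0, 0, 0]],
    [0.01, [0, 0, 0], [0, 0, 0]],
    [0.01, [0, 0, 0], [0, 0, 0]],
    [0.01, [0, 0, 0], [0, 0, 0]]
  ]
}}

```text
t: 9.42
position: [0.651, 0.0383, 0.0828]
eef_rot: [-179.9, 0.1, 87.4]
ft_force: [-7.5, -1.6, 10.9]
finger_gap: 0.0234
grasp_force: 58.2
```

Request:
{"api": "carry_out", "payload": {
  "rows": [
    [0.01, [0, 0, 0], [0, 0, 0]],
    [0.01, [0, 0, 0], [0, 0, 0]],
    [0.05, [0, 0, 0], [0, 0, 0]],
    [0.05, [0, 0, 0], [0, 0, 0]],
    [0.05, [0, 0, 0], [0, 0, 0]]
  ]
}}

```text
t: 9.83
position: [0.6521, 0.039, 0.0807]
eef_rot: [179.9, -0.0, 87.3]
ft_force: [0.1, 0.2, 0.7]
finger_gap: 0.0404
grasp_force: 0.0
```

Request:
{"api": "carry_out", "payload": {
  "rows": [
    [0.06, [0, 0, 0.005], [0, 0, 0]],
    [0.06, [0, 0, 0.035], [0, 0, 0]],
    [0.06, [0, 0, 0.035], [0, 0, 0]],
    [0.06, [-0.035, -0.02, 0], [0, 0, 0]],
    [0.06, [-0.035, -0.02, 0], [0, 0, 0]]
  ]
}}

```text
t: 10.25
position: [0.5851, -0.0013, 0.1596]
eef_rot: [179.4, 0.1, 87.5]
ft_force: [-1.0, -0.9, 0.2]
finger_gap: 0.0602
grasp_force: 0.0
```

```bash
cat >> h.py <<'E'
def rep(cars,docked,name):
    t=r.grab_frame("top")[:,:,::-1].copy();s=r.grab_frame("scene")[:,:,::-1].copy()
    cv2.imwrite(f"pics/t{name}.png",t);cv2.imwrite(f"pics/s{name}.png",s)
    for p in cars: print("bench",carrier(t,p))
    for p in docked:
        u=proj("scene",np.array([*p,.085])).astype(int);v=proj("top",np.array([*p,.098])).astype(int)
        print("expect px scene locked/up",proj("scene",np.array([*p,.085])).round(1),proj("scene",np.array([*p,.103])).round(1))
        for c,a,_,_ in dark(s,(u[0]-14,u[1]-16,u[0]+15,u[1]+13),60): print(" scene",c.round(1),round(a,1))
        for c,a,_,_ in dark(t,(v[0]-12,v[1]-12,v[0]+13,v[1]+13),60): print(" top",c.round(1),round(a,1),back("top",c,.098).round(4))
E
python3 - <<'E'
from h import *
rep([(.463,-.147),(.4905,-.248)],[(.651,.0383)],"4")
s=cv2.imread("pics/s4.png");t=cv2.imread("pics/t4.png")
cv2.imwrite("pics/c4.png",np.hstack([cv2.resize(t[140:240,200:340],(400,300)),cv2.resize(s[150:255,220:360],(400,300))]))
print(r.get_state()["position"])
E
```

```text
bench (array([ 0.4634, -0.147 ,  0.076 ]), np.float64(6.8), 63.43495178222656)
bench (array([ 0.4907, -0.2475,  0.076 ]), np.float64(-9.0), 90.0)
expect px scene locked/up [275.9 184.3] [276.  180.1]
 scene [274.1 178.9] 22.1
 scene [277.  186.4] 7.9
[ 0.57480294 -0.00222578  0.1533259 ]
```

View pics/c4.png

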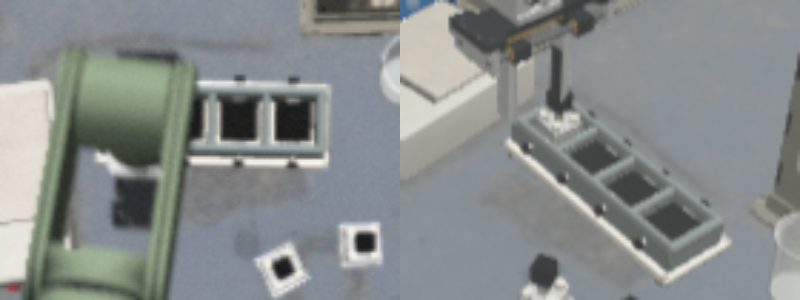

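Request:
{"api": "carry_out", "payload": {
  "rows": [
    [0.06, [-0.0236, -0.0292, 0], [0, 0, 5.7]],
    [0.06, [-0.0236, -0.0292, 0], [0, 0, 5.7]],
    [0.06, [-0.0236, -0.0292, 0], [0, 0, 5.7]],
    [0.06, [-0.0236, -0.0292, 0], [0, 0, 5.7]],
    [0.06, [-0.0236, -0.029, 0], [0, 0, 5.7]]
  ]
}}

```text
t: 10.77
position: [0.463, -0.148, 0.1558]
eef_rot: [179.9, 0.1, 116.2]
ft_force: [0.1, 0.2, 0.0]
finger_gap: 0.0602
grasp_force: 0.0
```

Request:
{"api": "carry_out", "payload": {
  "rows": [
    [0.06, [0, 0, -0.01], [0, 0, 0]],
    [0.06, [0, 0, -0.025], [0, 0, 0]],
    [0.06, [0, 0, -0.03], [0, 0, 0]],
    [0.06, [0, 0, -0.02], [0, 0, 0]],
    [0.06, [0, 0, -0.008], [0, 0, 0]]
  ]
}}

```text
t: 11.18
position: [0.4618, -0.1456, 0.0593]
eef_rot: [-179.8, -0.3, 115.8]
ft_force: [-1.2, -0.2, 0.8]
finger_gap: 0.0601
grasp_force: 0.0
```

Run:
```python
from h import *
rep([],[(.651,.0383)],"5")
s=cv2.imread("pics/s5.png");t=cv2.imread("pics/t5.png")
cv2.imwrite("pics/c5.png",np.hstack([cv2.resize(t[140:260,200:360],(400,300)),cv2.resize(s[160:280,210:370],(400,300))]))
print(r.get_state()["position"],r.get_state()["eef_rot"])
```

```text
expect px scene locked/up [275.9 184.3] [276.  180.1]
 top [243.9 176.6] 34.2 [0.6486 0.0376 0.098 ]
[ 0.46259449 -0.14595855  0.06081805] [-179.88826999   -0.18097054  115.8365278 ]
```

View pics/c5.png

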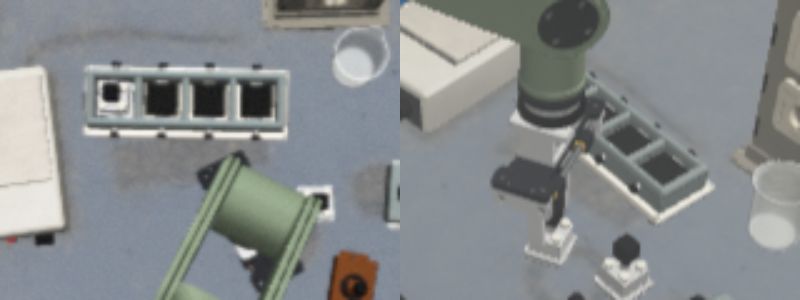

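Carrier 1 sits in dock 1 at the locked position, (0.6486, 0.0376) in the top view. The grip is now over the second carrier, so I close on it.

Request:
{"api": "carry_out", "payload": {
  "rows": [
    [0.01, [0, 0, 0], [0, 0, 0]],
    [0.01, [0, 0, 0], [0, 0, 0]],
    [0.01, [0, 0, 0], [0, 0, 0]],
    [0.01, [0, 0, 0], [0, 0, 0]],
    [0.01, [0, 0, 0], [0, 0, 0]]
  ],
  "squeeze": 50
}}

```text
t: 11.7
position: [0.4641, -0.1472, 0.0634]
eef_rot: [179.9, 0.1, 115.9]
ft_force: [0.3, -0.3, 0.2]
finger_gap: 0.03
grasp_force: 0.0
```

Request:
{"api": "carry_out", "payload": {
  "rows": [
    [0.01, [0, 0, 0], [0, 0, 0]],
    [0.01, [0, 0, 0], [0, 0, 0]],
    [0.01, [0, 0, 0], [0, 0, 0]],
    [0.01, [0, 0, 0.025], [0, 0, 0]],
    [0.01, [0, 0, 0.03], [0, 0, 0]]
  ]
}}

```text
t: 12.12
position: [0.4601, -0.1453, 0.1147]
eef_rot: [-179.7, -0.4, 115.8]
ft_force: [-0.6, 0.0, -2.4]
finger_gap: 0.0235
grasp_force: 50.0
```

Request:
{"api": "carry_out", "payload": {
  "rows": [
    [0.01, [0, 0, 0.025], [0, 0, 0]],
    [0.01, [0, 0, 0], [0, 0, 0]],
    [0.01, [0, 0, 0], [0, 0, 0]]
  ]
}}

```text
t: 12.37
position: [0.464, -0.1473, 0.1432]
eef_rot: [179.9, 0.1, 115.8]
ft_force: [-0.7, 0.4, -2.5]
finger_gap: 0.0237
grasp_force: 50.0
```

Request:
{"api": "carry_out", "payload": {
  "rows": [
    [0.01, [0.0305, 0.0195, 0], [0, 0, -5]],
    [0.01, [0.0305, 0.0195, 0], [0, 0, -5]],
    [0.01, [0.0305, 0.0195, 0], [0, 0, -5]],
    [0.01, [0.0305, 0.0195, 0], [0, 0, -5]],
    [0.01, [0.0305, 0.0195, 0], [0, 0, -5]]
  ]
}}

```text
t: 12.78
position: [0.6149, -0.048, 0.1387]
eef_rot: [-179.7, -0.1, 90.6]
ft_force: [-0.2, -0.6, -3.2]
finger_gap: 0.0237
grasp_force: 50.0
```

Request:
{"api": "carry_out", "payload": {
  "rows": [
    [0.01, [0.0305, 0.0195, 0], [0, 0, -3.5]],
    [0.01, [0, 0, -0.01], [0, 0, 0]],
    [0.01, [0, 0, -0.01], [0, 0, 0]],
    [0.01, [0, 0, 0], [0, 0, 0]],
    [0.01, [0, 0, 0], [0, 0, 0]]
  ]
}}

```text
t: 13.2
position: [0.6429, -0.0302, 0.1188]
eef_rot: [-179.6, -0.0, 87.3]
ft_force: [-0.4, -0.9, -2.2]
finger_gap: 0.0236
grasp_force: 50.0
```

Request:
{"api": "carry_out", "payload": {
  "rows": [
    [0.01, [0, 0, -0.008], [0, 0, 0]],
    [0.01, [0, 0, -0.006], [0, 0, 0]],
    [0.01, [0, 0, -0.005], [0, 0, 0]],
    [0.01, [0, 0, 0], [0, 0, 0]]
  ],
  "squeeze": 60
}}

```text
t: 13.53
position: [0.6457, -0.0306, 0.1028]
eef_rot: [-180.0, 0.0, 87.3]
ft_force: [-1.5, 0.1, 1.2]
finger_gap: 0.0237
grasp_force: 60.0
```

Request:
{"api": "carry_out", "payload": {
  "rows": [
    [0.01, [0, 0, -0.006], [0, 0, 0]],
    [0.01, [0, 0, -0.006], [0, 0, 0]],
    [0.01, [0, 0, -0.005], [0, 0, 0]],
    [0.01, [0, 0, -0.004], [0, 0, 0]],
    [0.01, [0, 0, -0.002], [0, 0, 0]]
  ]
}}

```text
t: 13.95
position: [0.6477, -0.0305, 0.0823]
eef_rot: [179.8, 0.1, 87.3]
ft_force: [-0.7, -1.0, 5.1]
finger_gap: 0.0232
grasp_force: 60.0
```

Request:
{"api": "carry_out", "payload": {
  "rows": [
    [0.01, [0, 0, 0], [0, 0, 0]],
    [0.01, [0, 0, 0], [0, 0, 0]],
    [0.01, [0, 0, 0], [0, 0, 0]],
    [0.01, [0, 0, 0], [0, 0, 0]],
    [0.01, [0, 0, 0], [0, 0, 0]]
  ]
}}

```text
t: 14.37
position: [0.6478, -0.0305, 0.0826]
eef_rot: [179.8, 0.1, 87.3]
ft_force: [-1.4, -1.9, 5.1]
finger_gap: 0.0237
grasp_force: 60.0
```

Request:
{"api": "carry_out", "payload": {
  "rows": [
    [0.01, [0, 0, 0], [0, 0, 0]],
    [0.01, [0, 0, 0], [0, 0, 0]],
    [0.01, [0, 0, 0], [0, 0, 0]],
    [0.01, [0, 0, 0], [0, 0, 0]],
    [0.01, [0, 0, 0], [0, 0, 0]]
  ]
}}

```text
t: 14.78
position: [0.6478, -0.0305, 0.0826]
eef_rot: [179.8, 0.1, 87.3]
ft_force: [-0.7, -0.6, 5.2]
finger_gap: 0.0236
grasp_force: 60.0
```

Request:
{"api": "carry_out", "payload": {
  "rows": [
    [0.05, [0, 0, 0], [0, 0, 0]],
    [0.05, [0, 0, 0], [0, 0, 0]],
    [0.05, [0, 0, 0], [0, 0, 0]],
    [0.06, [0, 0, 0.02], [0, 0, 0]],
    [0.06, [0, 0, 0.035], [0, 0, 0]]
  ]
}}

```text
t: 15.2
position: [0.6421, -0.0292, 0.1301]
eef_rot: [-179.3, -0.1, 87.3]
ft_force: [0.3, -0.1, 0.2]
finger_gap: 0.0534
grasp_force: 0.0
```

Request:
{"api": "carry_out", "payload": {
  "rows": [
    [0.06, [0, 0, 0.02], [0, 0, 0]],
    [0.06, [-0.022, -0.031, 0], [0, 0, 2.6]],
    [0.06, [-0.022, -0.031, 0], [0, 0, 0]],
    [0.06, [-0.022, -0.031, 0], [0, 0, 0]],
    [0.06, [-0.022, -0.031, 0], [0, 0, 0]]
  ]
}}

```text
t: 15.62
position: [0.5574, -0.1547, 0.1554]
eef_rot: [180.0, 0.0, 90.0]
ft_force: [-0.1, 0.0, 0.7]
finger_gap: 0.06
grasp_force: 0.0
```

Request:
{"api": "carry_out", "payload": {
  "rows": [
    [0.06, [-0.022, -0.031, 0], [0, 0, 0]],
    [0.06, [-0.023, -0.031, 0], [0, 0, 0]],
    [0.06, [-0.023, -0.0314, 0], [0, 0, 0]],
    [0.06, [0, 0, 0], [0, 0, 0]],
    [0.06, [0, 0, 0], [0, 0, 0]]
  ]
}}

```text
t: 16.03
position: [0.4894, -0.2488, 0.1554]
eef_rot: [180.0, -0.0, 89.7]
ft_force: [1.1, 0.4, 0.7]
finger_gap: 0.0601
grasp_force: 0.0
```

Run:
```python
from h import *
rep([(.4907,-.2475)],[(.6495,.038),(.647,-.030)],"6")
s=cv2.imread("pics/s6.png");t=cv2.imread("pics/t6.png")
cv2.imwrite("pics/c6.png",np.hstack([cv2.resize(t[140:260,220:380],(400,300)),cv2.resize(s[160:310,210:410],(400,300))]))
print(r.get_state()["position"],r.get_state()["eef_rot"])
```

```text
bench None
expect px scene locked/up [275.6 184.5] [275.8 180.3]
 scene [278.  185.5] 6.3
 scene [286.  195.1] 6.6
 top [243.9 176.6] 34.5 [0.6486 0.0376 0.098 ]
expect px scene locked/up [288.6 194.5] [288.9 190.3]
 scene [278.  185.5] 6.3
 scene [296.6 191.4] 45.6
 scene [286.3 195.8] 9.8
 top [263.8 176.9] 32.7 [ 0.6456 -0.0313  0.098 ]
[ 0.49070263 -0.24689478  0.15536964] [ 1.79974067e+02 -3.54544887e-02  8.99380969e+01]
```

View pics/c6.png

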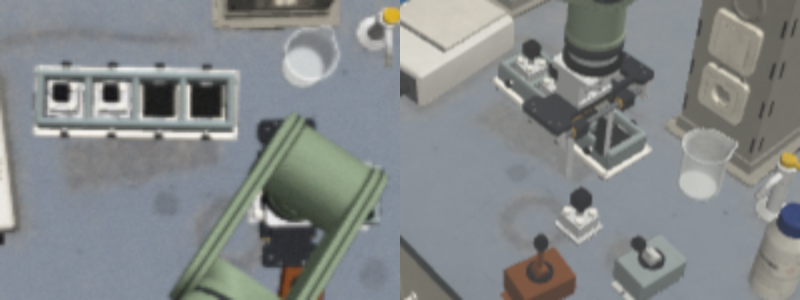

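Both docked carriers look seated. Carrier 3 is still at its original spot (scene px (300,260)), and the tool is above it.

Request:
{"api": "carry_out", "payload": {
  "rows": [
    [0.06, [0, 0, -0.025], [0, 0, 0]],
    [0.06, [0, 0, -0.03], [0, 0, 0]],
    [0.06, [0, 0, -0.025], [0, 0, 0]],
    [0.06, [0, 0, -0.013], [0, 0, 0]],
    [0.06, [0, 0, 0], [0, 0, 0]]
  ],
  "squeeze": 50
}}

```text
t: 16.55
position: [0.4886, -0.2437, 0.0585]
eef_rot: [-179.6, -0.3, 90.1]
ft_force: [0.3, 1.2, -0.2]
finger_gap: 0.0603
grasp_force: 0.0
```

Request:
{"api": "carry_out", "payload": {
  "rows": [
    [0.01, [0, 0, 0], [0, 0, 0]],
    [0.01, [0, 0, 0], [0, 0, 0]],
    [0.01, [0, 0, 0], [0, 0, 0]],
    [0.01, [0, 0, 0], [0, 0, 0]],
    [0.01, [0, 0, 0], [0, 0, 0]]
  ]
}}

```text
t: 16.97
position: [0.4912, -0.2478, 0.0637]
eef_rot: [179.9, 0.1, 90.0]
ft_force: [-0.2, -0.6, 1.2]
finger_gap: 0.0301
grasp_force: 0.0
```

Request:
{"api": "carry_out", "payload": {
  "rows": [
    [0.01, [0, 0, 0], [0, 0, 0]],
    [0.01, [0, 0, 0], [0, 0, 0]],
    [0.01, [0, 0, 0], [0, 0, 0]],
    [0.01, [0, 0, 0.025], [0, 0, 0]],
    [0.01, [0, 0, 0.03], [0, 0, 0]]
  ]
}}

```text
t: 17.38
position: [0.4871, -0.2452, 0.1143]
eef_rot: [-179.6, -0.3, 89.9]
ft_force: [0.6, -0.2, -2.4]
finger_gap: 0.0234
grasp_force: 50.0
```

Request:
{"api": "carry_out", "payload": {
  "rows": [
    [0.01, [0, 0, 0.025], [0, 0, 0]],
    [0.01, [0, 0, 0], [0, 0, 0]],
    [0.01, [0, 0, 0], [0, 0, 0]]
  ]
}}

```text
t: 17.63
position: [0.4908, -0.2479, 0.1432]
eef_rot: [179.9, 0.1, 89.9]
ft_force: [-1.3, 0.2, -3.5]
finger_gap: 0.0242
grasp_force: 50.0
```

Request:
{"api": "carry_out", "payload": {
  "rows": [
    [0.01, [0.0255, 0.025, 0], [0, 0, -2.6]],
    [0.01, [0.0255, 0.025, 0], [0, 0, 0]],
    [0.01, [0.0255, 0.025, 0], [0, 0, 0]],
    [0.01, [0.0255, 0.025, 0], [0, 0, 0]],
    [0.01, [0.0255, 0.025, 0], [0, 0, 0]]
  ]
}}

```text
t: 18.05
position: [0.6165, -0.1205, 0.1386]
eef_rot: [-179.7, -0.1, 87.3]
ft_force: [0.7, 0.1, -3.1]
finger_gap: 0.0234
grasp_force: 50.0
```

Request:
{"api": "carry_out", "payload": {
  "rows": [
    [0.01, [0.0255, 0.0245, 0], [0, 0, 0]],
    [0.01, [0, 0, -0.01], [0, 0, 0]],
    [0.01, [0, 0, -0.01], [0, 0, 0]],
    [0.01, [0, 0, 0], [0, 0, 0]],
    [0.01, [0, 0, 0], [0, 0, 0]]
  ]
}}

```text
t: 18.47
position: [0.6401, -0.0981, 0.1188]
eef_rot: [-179.6, -0.1, 87.3]
ft_force: [1.0, -0.9, -2.2]
finger_gap: 0.0238
grasp_force: 50.0
```

Request:
{"api": "carry_out", "payload": {
  "rows": [
    [0.01, [0, 0, -0.008], [0, 0, 0]],
    [0.01, [0, 0, -0.006], [0, 0, 0]],
    [0.01, [0, 0, -0.005], [0, 0, 0]],
    [0.01, [0, 0, 0], [0, 0, 0]]
  ],
  "squeeze": 60
}}

```text
t: 18.8
position: [0.6428, -0.0986, 0.1028]
eef_rot: [-180.0, 0.0, 87.3]
ft_force: [-1.0, -0.2, 0.7]
finger_gap: 0.0234
grasp_force: 60.0
```

Request:
{"api": "carry_out", "payload": {
  "rows": [
    [0.01, [0, 0, -0.006], [0, 0, 0]],
    [0.01, [0, 0, -0.006], [0, 0, 0]],
    [0.01, [0, 0, -0.005], [0, 0, 0]],
    [0.01, [0, 0, -0.004], [0, 0, 0]],
    [0.01, [0, 0, -0.002], [0, 0, 0]]
  ]
}}

```text
t: 19.22
position: [0.6444, -0.0987, 0.0822]
eef_rot: [179.8, 0.1, 87.3]
ft_force: [-1.2, -0.3, 11.6]
finger_gap: 0.0235
grasp_force: 60.0
```

Request:
{"api": "carry_out", "payload": {
  "rows": [
    [0.01, [0, 0, 0], [0, 0, 0]],
    [0.01, [0, 0, 0], [0, 0, 0]],
    [0.01, [0, 0, 0], [0, 0, 0]],
    [0.01, [0, 0, 0], [0, 0, 0]],
    [0.01, [0, 0, 0], [0, 0, 0]]
  ]
}}

```text
t: 19.63
position: [0.6444, -0.0987, 0.0824]
eef_rot: [179.8, 0.1, 87.4]
ft_force: [-1.7, 0.3, 5.7]
finger_gap: 0.0235
grasp_force: 60.0
```

Request:
{"api": "carry_out", "payload": {
  "rows": [
    [0.01, [0, 0, 0], [0, 0, 0]],
    [0.01, [0, 0, 0], [0, 0, 0]],
    [0.01, [0, 0, 0], [0, 0, 0]],
    [0.01, [0, 0, 0], [0, 0, 0]],
    [0.01, [0, 0, 0], [0, 0, 0]]
  ]
}}

```text
t: 20.05
position: [0.6444, -0.0987, 0.0824]
eef_rot: [179.8, 0.1, 87.3]
ft_force: [-1.8, -0.8, 5.0]
finger_gap: 0.0236
grasp_force: 60.0
```

Request:
{"api": "carry_out", "payload": {
  "rows": [
    [0.05, [0, 0, 0], [0, 0, 0]],
    [0.05, [0, 0, 0], [0, 0, 0]],
    [0.05, [0, 0, 0], [0, 0, 0]],
    [0.06, [0, 0, 0.02], [0, 0, 0]],
    [0.06, [0, 0, 0.035], [0, 0, 0]]
  ]
}}

```text
t: 20.47
position: [0.6392, -0.0966, 0.13]
eef_rot: [-179.3, -0.2, 87.3]
ft_force: [-0.0, -0.0, -0.1]
finger_gap: 0.0535
grasp_force: 0.0
```

Request:
{"api": "carry_out", "payload": {
  "rows": [
    [0.06, [0, 0, 0.03], [0, 0, 0]],
    [0, [-0.038, -0.01, 0], [0, 0, 0]],
    [0, [-0.038, -0.01, 0], [0, 0, 0]],
    [0, [-0.038, -0.01, 0], [0, 0, 0]],
    [0, [-0.038, -0.01, 0], [0, 0, 0]]
  ]
}}

```text
t: 20.88
position: [0.4898, -0.1379, 0.1653]
eef_rot: [180.0, 0.0, 87.4]
ft_force: [0.1, -0.2, -0.2]
finger_gap: 0.0367
grasp_force: 0.0
```

Request:
{"api": "carry_out", "payload": {
  "rows": [
    [0, [-0.02, -0.035, 0], [0, 0, 0]],
    [0, [-0.02, -0.035, 0], [0, 0, 0]],
    [0, [-0.02, -0.035, 0], [0, 0, 0]],
    [0, [-0.015, -0.035, 0], [0, 0, 0]],
    [0, [0, 0, 0], [0, 0, 0]]
  ]
}}

```text
t: 21.3
position: [0.414, -0.2834, 0.1658]
eef_rot: [180.0, 0.2, 87.0]
ft_force: [0.2, -0.1, 0.1]
finger_gap: 0.0035
grasp_force: 0.0
```

Run:
```python
from h import *
rep([],[(.6495,.038),(.647,-.030),(.6435,-.098)],"7")
s=cv2.imread("pics/s7.png");t=cv2.imread("pics/t7.png")
cv2.imwrite("pics/c7.png",np.hstack([cv2.resize(t[140:260,220:380],(400,300)),cv2.resize(s[160:280,230:390],(400,300))]))
print(r.get_state()["position"],r.get_state()["eef_rot"])
```

```text
expect px scene locked/up [275.6 184.5] [275.8 180.3]
 scene [275.2 185.1] 29.5
 top [243.9 176.6] 34.6 [0.6486 0.0375 0.098 ]
expect px scene locked/up [288.6 194.5] [288.9 190.3]
 scene [276.  185.4] 22.2
 scene [279.9 204.9] 6.1
 top [263.8 176.9] 32.2 [ 0.6456 -0.0312  0.098 ]
expect px scene locked/up [302.1 205.2] [302.5 201. ]
 scene [299.1 210.7] 83.7
 top [283.6 177.2] 30.1 [ 0.6428 -0.0996  0.098 ]
[ 0.41576322 -0.27884188  0.16531206] [ 1.79983153e+02 -3.35283266e-02  8.71440456e+01]
```

View pics/c7.png

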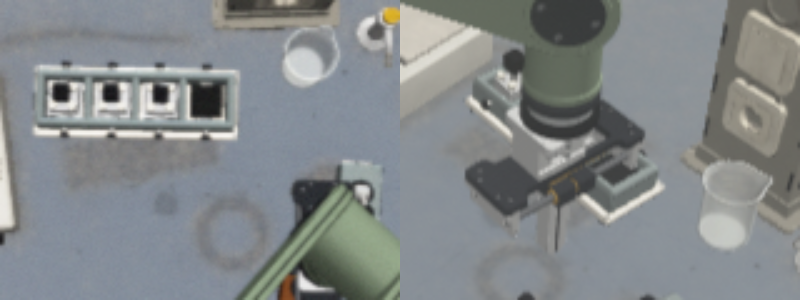

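All three handles line up at the same height in the top view. Dock 1's scene pixel matches the locked height, and all three presses gave the same bottom force. Now I switch the lever back on from the near side.

Request:
{"api": "carry_out", "payload": {
  "rows": [
    [0, [0.002, -0.035, 0], [0, 0, 0]],
    [0, [0.003, -0.035, 0], [0, 0, 0]],
    [0, [0.003, -0.034, 0], [0, 0, 0]],
    [0, [0, 0, -0.02], [0, 0, 0]],
    [0, [0, 0, -0.025], [0, 0, 0]]
  ]
}}

```text
t: 21.82
position: [0.4272, -0.3841, 0.1223]
eef_rot: [179.7, 0.3, 87.4]
ft_force: [0.5, 0.0, -0.0]
finger_gap: 0.0005
grasp_force: 0.0
```

Run:
```python
from h import *
rep([],[(.6495,.038),(.647,-.030),(.6435,-.098)],"8")
s=cv2.imread("pics/s8.png");t=cv2.imread("pics/t8.png")
cv2.imwrite("pics/c8.png",np.hstack([cv2.resize(t[160:280,270:430],(400,300)),cv2.resize(s[160:310,230:430],(400,300))]))
print(r.get_state()["position"],r.get_state()["eef_rot"])
```

```text
expect px scene locked/up [275.6 184.5] [275.8 180.3]
 top [243.9 176.7] 34.1 [0.6485 0.0376 0.098 ]
expect px scene locked/up [288.6 194.5] [288.9 190.3]
 top [263.8 176.9] 32.2 [ 0.6456 -0.0313  0.098 ]
expect px scene locked/up [302.1 205.2] [302.5 201. ]
 top [283.6 177.2] 29.9 [ 0.6428 -0.0997  0.098 ]
[ 0.42292986 -0.37773637  0.11576631] [-179.63671561   -0.4526805    87.43898455]
```

View pics/c8.png

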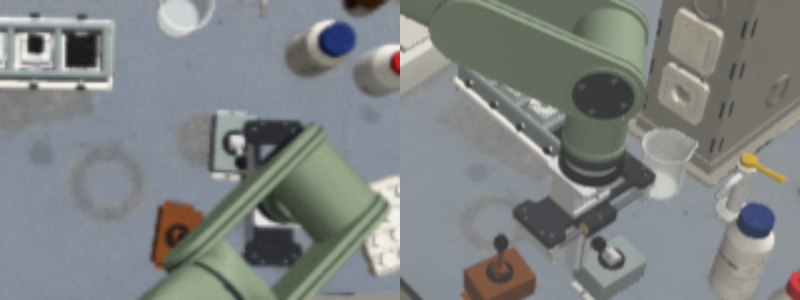

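Request:
{"api": "carry_out", "payload": {
  "rows": [
    [0, [0, 0, -0.014], [0, 0, 0]],
    [0, [0, 0, 0], [0, 0, 0]],
    [0, [0.012, 0, 0], [0, 0, 0]],
    [0, [0.012, 0, 0], [0, 0, 0]],
    [0, [0.012, 0, 0], [0, 0, 0]]
  ]
}}

```text
t: 22.33
position: [0.461, -0.3822, 0.1084]
eef_rot: [-179.9, 0.1, 87.4]
ft_force: [-4.7, -0.3, 3.9]
finger_gap: 0.0005
grasp_force: 2.1
```

Request:
{"api": "carry_out", "payload": {
  "rows": [
    [0, [0.012, 0, 0], [0, 0, 0]],
    [0, [0.012, 0, 0], [0, 0, 0]],
    [0, [0.012, 0, 0], [0, 0, 0]],
    [0, [0.008, 0, 0], [0, 0, 0]],
    [0, [0, 0, 0], [0, 0, 0]]
  ]
}}

```text
t: 22.75
position: [0.5073, -0.3818, 0.1073]
eef_rot: [179.8, 0.1, 87.5]
ft_force: [0.4, 0.2, -0.0]
finger_gap: 0.0004
grasp_force: 0.0
```

Request:
{"api": "carry_out", "payload": {
  "rows": [
    [0, [-0.03, 0, 0], [0, 0, 0]],
    [0, [-0.02, 0, 0.035], [0, 0, 0]],
    [0, [-0.02, 0.02, 0.03], [0, 0, 0]],
    [0, [-0.01, 0.038, 0.01], [0, 0, 0]],
    [0, [0, 0.038, 0], [0, 0, 0]]
  ]
}}

```text
t: 23.17
position: [0.4245, -0.2876, 0.1856]
eef_rot: [179.7, 0.3, 87.1]
ft_force: [0.4, 0.5, 0.6]
finger_gap: 0.0002
grasp_force: 0.0
```

Request:
{"api": "carry_out", "payload": {
  "rows": [
    [0, [0, 0.04, 0], [0, 0, 0]],
    [0, [0, 0.04, 0], [0, 0, 0]],
    [0, [0, 0.04, 0], [0, 0, 0]],
    [0, [0, 0.04, 0], [0, 0, 0]],
    [0, [0, 0.04, 0], [0, 0, 0]]
  ]
}}

```text
t: 23.58
position: [0.4241, -0.0841, 0.182]
eef_rot: [179.9, 0.0, 87.3]
ft_force: [1.3, 0.5, 0.1]
finger_gap: 0.0004
grasp_force: 0.0
```

Request:
{"api": "carry_out", "payload": {
  "rows": [
    [0, [0, 0.04, 0], [0, 0, 0]],
    [0, [0, 0.04, 0], [0, 0, 0]],
    [0, [0, 0.04, 0], [0, 0, 0]],
    [0, [0, 0.04, 0.01], [0, 0, 0]],
    [0, [0, 0, 0.01], [0, 0, 0]]
  ]
}}

```text
t: 24.0
position: [0.4227, 0.0805, 0.2016]
eef_rot: [-179.9, -0.2, 87.8]
ft_force: [-0.4, 0.4, -0.6]
finger_gap: 0.0005
grasp_force: 0.0
```

Run:
```python
from h import *
rep([],[(.6495,.038),(.647,-.030),(.6435,-.098)],"9")
s=cv2.imread("pics/s9.png");t=cv2.imread("pics/t9.png")
cv2.imwrite("pics/c9.png",np.hstack([cv2.resize(t[140:275,220:400],(400,300)),cv2.resize(s[160:310,240:440],(400,300))]))
print(r.get_state()["position"],r.get_state()["ft_force"])
```

```text
expect px scene locked/up [275.6 184.5] [275.8 180.3]
 top [243.9 176.6] 34.1 [0.6485 0.0376 0.098 ]
expect px scene locked/up [288.6 194.5] [288.9 190.3]
 top [263.8 176.9] 32.1 [ 0.6457 -0.0312  0.098 ]
expect px scene locked/up [302.1 205.2] [302.5 201. ]
 scene [300.6 206.9] 13.2
 scene [304.8 207.2] 6.1
 top [283.6 177.2] 30.7 [ 0.6427 -0.0997  0.098 ]
[0.42555875 0.07549775 0.20350032] [ 0.57796143  0.32369579 -0.01254148]
```

View pics/c9.png

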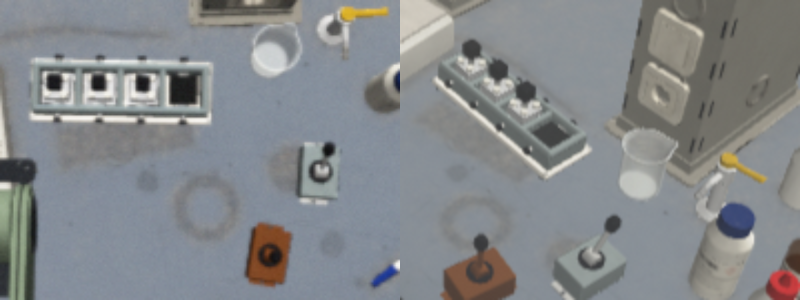

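The lever leans to the far side, so it is on. All three handles sit at their locked pixels, (276,184), (289,195) and (303,208), and the bench holds no other carrier.

```bash
python3 -c "
from cell import r
print(r.hand_in())"
```

```text
the job is handed in; nothing more can be done
None
```

The job is handed in; no verdict came back. The isolator was switched off, the three carriers on the bench are locked in docks 1–3 going by the last pictures, and the isolator is back on; the bottle, beaker and rack were never touched.

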